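# Feed a copper cold plate through the dust flaps of the bench cleaning cabinet

### The arm

A 7-joint arm with a two-finger parallel gripper is mounted at the origin on the work surface. World frame = base frame: x ahead of the robot, y to its left, z up, the work surface at z = 0. Lengths are in mm, angles in rad, forces in N, time in s.
With the tool pointing down it reaches from about 400 to 850 mm from the base axis. Payload 4.4 kg.
Tool frame: the origin (TCP) lies midway between the tips of the shut fingers; the grasp point (between the pads) lies 19 mm behind it; z points along the fingers, x is the direction in which the jaws open and shut, and the axes are right-handed (so a half turn about z gives the same grasp; the last joint's range is limited). The gripper opens to 94 mm and grips with 3 to 60 N. Pads are 16 mm wide; open, the fingers measure 119 mm over their backs; the gripper's body (75 mm by 177 mm) begins 78 mm behind the grasp point.
Start: joints at [1.091, 0.628, 0.038, 1.517, -0.027, 0.996, -0.02], TCP at [261.389, -595.142, 205.478] pointing down, gripper open.
Joint ranges: [-3.06, 3.06], [-0.37, 2.12], [-1.25, 1.32], [0.18, 2.47], [-1.1, 4.24], [0.23, 1.98], [-2.94, 2.94]. Speed limits (rad/s): [2.57, 2.57, 3.14, 3.14, 3.14, 3.14, 3.14].

### API

Orientations are given as a rotation vector (axis times angle).
In Python, from cell import arm, get_image gives the robot as it stands.
- The arm moves only by the tool carry_out, never from a script. Its argument "targets" is one flat list of numbers, 7 for each row, row after row: the shift along the world's x, y, z in m, then the turn, a rotation vector about the world's x, y, z in rad, then the closure, from 0 (fully open) to 1 (shut). A call has exactly 10 rows; each row is the pose to reach, as a shift and turn from the pose commanded when the call began; what a row does not reach only later rows make up. A row lasts 1/10 s, in which the tool goes at most 50 mm and 8.59 degrees, less where a joint would pass 70% of its speed; a pose out of reach is approached as far as the arm can. A call with a gripper value outside its range is refused whole. The fingers move at their own pace and stop on an object; the grip force is fixed at half the most. Time passes only in rows, so rows that repeat a pose let the fingers close, or fill a call up. It gives the time, the measured TCP pose, the force and the opening at its end, in the units of the state.
- arm.read_state(): the state, without advancing time (a new reading comes with each control period).
- get_image(name): name is "scene" or "top"; returns a dict with "frame" (420x560x3 uint8, blue, green, red), "depth" (420x560 float32, mm along the optical axis (not along the pixel's ray), 0 where there is no reading), "fov_y" (degrees; the focal length in pixels is half the picture's height over the tangent of half this angle, whatever the lens; pixels are square), "cx", "cy" (the principal point, pixels), "eye" and "attitude" of the camera in the world. Camera axes: x right, y up, looking along -z (the intrinsics and any distortion apply to the point x, -y, -z); pixel columns grow to the right and rows downward; lengths in mm; the calibration is good to about 2 mm. A picture is of the moment at which its call begins.
- arm.hand_in(): hands the job in, once; it reports no verdict.
The state is a dict: "time_s": time; "joint_pos": joint angles; "dq": joint speeds; "effort": joint torques, N m; "eef_pos": TCP position; "eef_rot": TCP orientation; "wrist_force": force on the tool from outside, world axes, zero at the start; "wrist_torque": the same for the moment, N m; "gripper_width": opening from 0.0 (shut) to 1.0 (fully open).
Only numpy, scipy, OpenCV 4.12 (cv2) and the standard library are available. Lean on these libraries where they do the work, as an engineer would, in place of code of your own. Each camera call takes 0.05 s, during which the arm holds its last target. There are 200 camera calls.

### The job

Take the copper plate from its slanted stand and stand it upright on its long thin edge between the guide rails in front of the blue cabinet's orange flaps, clear of the flaps, and let go of it there. Then push it along the rails through the spring flaps until it is wholly inside, still upright, and both flaps have swung shut behind it; after that, throw the red-knobbed air valve lever fully over to its other side. Do not disturb the grey plate or the other things on the bench, and do not let the copper plate fall over flat.

Things in the scene. Friction and masses are not known exactly. Their poses are not given: they have to be found in the camera images.
- plate_center (a point): centre of the loose copper cold plate (copper colour, dark grooves), 14 mm thick (x axis) by 100 mm long (y) by 80 mm high (z), about 0.35 kg. It starts leaning 40 degrees from upright, its z axis pointing up its slope to the upper long edge, x the normal of its upper face. Take it by its two faces near the middle of the upper edge, tool along the slope. Upright in the channel, the centre is 40 mm above the floor
- stand_a: slanted steel stand on which the copper plate leans (the grey one leans on its twin). Origin on the table; the plate leans to its -x side. Two 10 mm wide ribs under the plate, 40 mm either side of its middle, reach 55 mm up the 80 mm slope; a ledge carries the lower edge. Between the ribs the underside is open 70 mm wide for a finger, down to the 8 mm thick base, 130 (x) by 110 mm
- port (a point): point on the channel floor (8 mm above the table) mid port, in the plane of the shut flaps; x axis level along the channel into the cabinet, y to the left going in, z up. The open-topped channel runs from x = -170 to +230 mm: flat floor between two steel rails with inner faces at y = -12 and +12 mm, 6 mm thick, 14 mm high above the floor
- port_top (a point): middle of the top front edge of the yellow snout around the flaps, 108 mm above the channel floor, axes as point port. Clear opening 67 mm wide (y = -33 to +33) and 100 mm high above the floor; outer width 83 mm; the snout is 28 mm long (x = 0 to 28)
- cabinet: the blue cleaning cabinet, origin on the table 8 mm below point port, same axes. Its front wall is at x = 28 mm, 250 mm high above the table, from y = -190 to +100 mm; back at x = 264 mm; clear roof. It overtops the snout, so a hand that pushes through the flaps must lean back (to -x) some 25 to 45 degrees, fingers pointing in and down
- flap_left (a joint): angle of the left orange flap (at +y), rad: 0 shut, grows to 1.5 as it swings inwards about its upright hinge at y = +32.5 mm, x = 2 mm. It is 4 mm thick, 32 mm wide, reaching from 17 to 98 mm above the channel floor. A light spring (0.016 N m shut, 0.076 N m wide open) closes it. The plate's rear end must go about 22 mm or more past the flap plane for the flaps to swing shut behind it
- flap_right (a joint): angle of the right orange flap (at -y), rad: mirror image of the left one, 0 shut, grows to 1.5 as it swings inwards
- valve (a joint): angle of the air valve lever, rad: 0 at one stop (closed, leaning 0.5 rad to the -x side of point valve_pivot), 1.0 at the other stop (open, leaning 0.5 rad to the +x side); friction holds it where it is left (about 1 N at the knob)
- valve_pivot (a point): pivot of the valve lever, 22 mm above the table; its x axis is the horizontal direction in which the lever has to be pushed over, the pivot axis is its y. Fixed grey block around it 70 mm (x) by 50 mm (y) by 25 mm high
- valve_tip (a point): centre of the red ball knob (26 mm diameter) on the end of the 10 mm thick steel valve lever, 80 mm from the pivot; moves with the lever
- greyplate_center (a point): centre of the grey plate on the other stand, same size and lean as the copper one; leave it alone
- jar_c (a point): centre of a yellow jar 56 mm in diameter, 70 mm high; leave alone
- cup_c (a point): centre of a blue cup 70 mm in diameter, 80 mm high; leave alone
- coupling_c (a point): centre of a brass coupling standing on end, 40 mm in diameter, 35 mm high; leave alone
- wrench_c (a point): middle of a flat steel wrench 180 mm long, lying along its x axis; leave alone
- driver_tip (a point): blade tip of a red screwdriver 200 mm long, 26 mm thick, lying along its x axis; leave alone
- can_c (a point): centre of a green can 60 mm in diameter, 100 mm high; leave alone
Things that resemble listed ones, but are neither listed nor needed, are in the scene too. Of the things shaped like the part that bears plate_center, the copper one is meant.

How it is judged (in metres and radians):
On the way, in this order (a step that is already met when the one before it is completed fails the run):
1. the copper plate stands upright between the rails, wholly in front of the shut flaps, and nothing of the robot touches it (angle between plate_center's own z axis and vertical below 0.12 rad and y of plate_center in the frame of port between -0.012 and 0.012 m and z of plate_center in the frame of port below 0.046 m and angle between the y axis of plate_center and the x axis of port, either way round below 0.2 rad and value of joint each of flap_left, flap_right below 0.1 rad and x of plate_center in the frame of port between -0.135 and -0.05 m and contact force between each of the arm, the fingers and plate below 0.1 N), for 0.2 s.
2. the plate is part way through, holding both flaps open (value of joint each of flap_left, flap_right above 0.4 rad and x of plate_center in the frame of port above -0.045 m and angle between plate_center's own z axis and vertical below 0.2 rad), for 0.05 s.
3. the plate is wholly inside, upright between the rails, and both flaps have shut behind it (angle between plate_center's own z axis and vertical below 0.12 rad and y of plate_center in the frame of port between -0.012 and 0.012 m and z of plate_center in the frame of port below 0.046 m and angle between the y axis of plate_center and the x axis of port, either way round below 0.2 rad and value of joint each of flap_left, flap_right below 0.1 rad and x of plate_center in the frame of port above 0.052 m), for 0.2 s.
4. the valve lever is fully over (all of step 3 and value of joint valve above 0.85 rad), for 0.2 s.
At the end, for the whole second after the job is handed in: The copper plate is wholly inside the cabinet behind the flap plane (centre more than 52 mm past it), upright within 7 degrees between the rails and at rest, both flaps are shut within 0.1 rad, and the valve lever is past 0.85 of its 1.0 rad (all of step 4 and linear speed of plate below 0.02 m/s); the robot touches nothing.
It fails at once if the valve lever is thrown before the plate is inside with the flaps shut (value of joint valve above 0.5 rad and not (angle between plate_center's own z axis and vertical below 0.12 rad and y of plate_center in the frame of port between -0.012 and 0.012 m and z of plate_center in the frame of port below 0.046 m and angle between the y axis of plate_center and the x axis of port, either way round below 0.2 rad and value of joint each of flap_left, flap_right below 0.1 rad and x of plate_center in the frame of port above 0.052 m)).
It fails at once if the copper plate falls over flat (angle between plate_center's own z axis and vertical above 1.2 rad).
It fails at once if the grey plate or another thing on the bench is disturbed (moved more than 30 mm) (distance of any of greyplate_center, jar_c, cup_c, coupling_c, wrench_c, driver_tip, can_c from where it was at the start of the episode above 0.03 m).
It also fails if it takes over 64 s, if anything falls off the work surface, if the arm or the gripper's body presses on something with over 40 N, if the wrist force passes 120 N, or if a joint passes its speed limit or range.

## Working session

There is one attempt and no reset: what is moved stays moved. The work goes in short steps, Python scripts to look and compute and a tool call to move; the robot and the scene stay as the last step left them, time stands still between calls to the robot, and variables do not carry over. Pictures are saved under pics/ and viewed, about 8 in all and at most 12, crops included, and the job is handed in when it is done.

Besides the shell and the picture viewer there is one more tool, called after "Request:" as name(argument=value, ...) on one line, values as JSON. carry_out: Moves the arm, as the interface text tells. Its arguments: {"type":"object","properties":{"targets":{"type":"array","items":{"type":"number"}}},"required":["targets"]}

```bash
mkdir -p pics; ls
cat > h.py <<'E'
import numpy as np, cv2, pickle
from scipy.spatial.transform import Rotation as R
from cell import arm, get_image
def cam(name):
    return get_image(name)
def rot(a):
    a=np.array(a,float)
    return a if a.shape==(3,3) else (R.from_rotvec(a).as_matrix() if a.size==3 else R.from_quat(a).as_matrix())
def cloud(im):
    d=im['depth'].astype(float); h,w=d.shape
    f=h/2/np.tan(np.radians(im['fov_y'])/2)
    u,v=np.meshgrid(np.arange(w),np.arange(h))
    P=np.stack([(u-im['cx'])/f*d,-(v-im['cy'])/f*d,-d],-1)
    W=P@rot(im['attitude']).T+np.array(im['eye'])
    W[d==0]=np.nan
    return W
E
python3 - <<'E'
from h import *
for n in ('scene','top'):
    im=cam(n); pickle.dump(im,open(n+'0.pkl','wb')); cv2.imwrite(f'pics/{n}0.png',im['frame'])
    print(n,{k:v for k,v in im.items() if k not in('frame','depth')},(im['depth']==0).mean())
print(arm.read_state())
E
```

```text
pics
scene {'fov_y': 55.14305229541517, 'cx': 283.0543764505713, 'cy': 212.3123988259227, 'eye': array([ 987.38027692, -436.799889  ,  861.35414477]), 'attitude': array([0.62734166, 0.28123819, 0.76979437])} 0.004000850340136054
top {'fov_y': 55.41900709666036, 'cx': 278.7795064995702, 'cy': 209.30673639736304, 'eye': array([427.08874792, -49.63683348, 923.94921134]), 'attitude': array([ 0.13922101, -0.10839689, -1.57411612])} 0.0039880952380952385
{'time_s': 0.1, 'joint_pos': array([ 1.09116952,  0.62925616,  0.03842718,  1.51826615, -0.02699   ,
        0.99629506, -0.02001372]), 'dq': array([-4.47270749e-05, -3.79371635e-03,  1.49749501e-03, -3.52775943e-03,
        1.10072060e-04,  9.06484390e-04,  1.22182345e-03]), 'effort': array([ 3.06746966e-03, -5.50793087e+01,  1.14743460e+00, -1.87118876e+01,
       -5.21635870e-02,  1.91039115e-02,  2.68945911e-05]), 'eef_pos': array([ 261.1677049 , -594.5661778 ,  204.64471652]), 'eef_rot': array([-2.62966432e+00,  1.71717258e+00,  2.25791400e-03]), 'wrist_force': array([-0.69043792, -0.32115955, -0.27872591]), 'wrist_torque': array([-0.07063666,  0.01954235,  0.00750528]), 'gripper_width': 1.0008230083210419}
```

View pics/scene0.png

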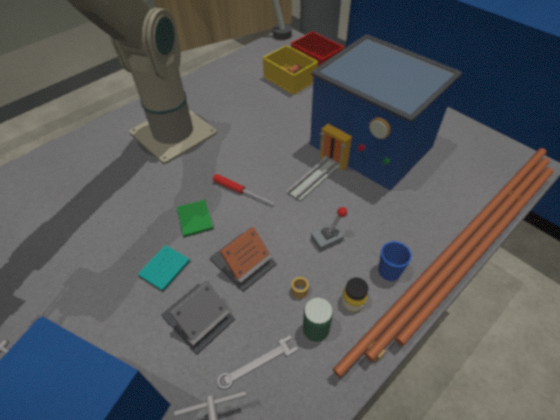

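View pics/top0.png

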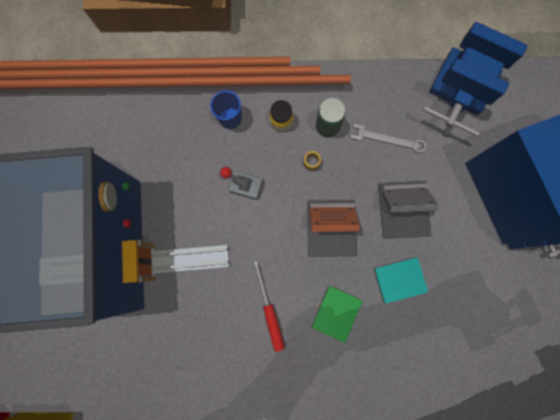

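The scene view shows the copper plate at (245,253), channel (290-340,190-160), snout (337,145) and valve knob (342,212). The top view shows copper at (333,218), channel (150-228, 258), snout (130,260), knob (226,172) and valve block (247,187).

```bash
python3 - <<'E'
from h import *
def box(m,x0,y0,x1,y1):
    z=np.zeros_like(m); z[y0:y1,x0:x1]=m[y0:y1,x0:x1]; return z
I={n:pickle.load(open(n+'0.pkl','rb')) for n in('scene','top')}
roi={'scene':dict(cop=(210,220,280,290),knob=(333,202,352,222),yel=(315,118,358,170)),
     'top':dict(cop=(305,198,362,240),knob=(216,162,236,182),yel=(115,230,160,290))}
for n,im in I.items():
    W=cloud(im); hsv=cv2.cvtColor(im['frame'],cv2.COLOR_BGR2HSV).astype(int); H,S,V=hsv[...,0],hsv[...,1],hsv[...,2]
    tab=W[300:330,200:240] if n=='top' else W[290:300,120:130]
    print(n,'table z',np.nanmedian(tab[...,2]))
    c=box((H<15)&(S>110)&(V>60),*roi[n]['cop']); P=W[c]; P=P[~np.isnan(P).any(1)]
    # robust plane
    m=np.median(P,0)
    Q=P
    for _ in range(6):
        m=Q.mean(0); nn=np.linalg.svd(Q-m,full_matrices=False)[2][2]; nn*=np.sign(nn[2]); r=(P-m)@nn; Q=P[abs(r)<(8 if _<3 else 3)]
    l=np.cross([0,0,1],nn); l/=np.linalg.norm(l); up=np.cross(nn,l)
    q=Q-m
    print(' cop',len(P),len(Q),'n',nn.round(3),'tilt',np.degrees(np.arccos(nn[2])),'m',m.round(1),'l',l.round(3),'up',up.round(3))
    a,b=q@l,q@up; print('  ext l',np.percentile(a,[0,1,99,100]).round(1),'up',np.percentile(b,[0,1,99,100]).round(1))
    rc=cv2.minAreaRect(np.stack([a,b],1).astype(np.float32)); print('  rect',rc)
    ce=m+l*rc[0][0]+up*rc[0][1]; print('  face centre',ce.round(1),'plate centre',(ce-7*nn).round(1))
    k=box(((H<8)|(H>172))&(S>140)&(V>70),*roi[n]['knob']); v,u=np.nonzero(k); (cu,cv_),rad=cv2.minEnclosingCircle(np.stack([u,v],1).astype(np.float32))
    p=W[int(round(cv_)),int(round(cu))]; d=p-im['eye']; d/=np.linalg.norm(d); print(' knob px',cu,cv_,rad,'front',p.round(1),'centre',(p+13*d).round(1))
    y=box((H>15)&(H<32)&(S>130)&(V>60),*roi[n]['yel']); P=W[y]; print(' yellow',len(P))
    top=P[abs(P[:,2]-116)<5]; print('  ytop n',len(top), 'z',np.nanmedian(top[:,2]))
    if len(top)>10:
        r=cv2.minAreaRect(top[:,:2].astype(np.float32)); print('  rect',r); print(cv2.boxPoints(r).round(1).tolist())
E
cat > /dev/null
python3 - <<'E'
import sys; sys.path.insert(0,'.')
from h import *
im=pickle.load(open('top0.pkl','rb'));a=cv2.resize(im['frame'][140:290,100:370],None,fx=2.9,fy=2.9,interpolation=cv2.INTER_CUBIC);cv2.imwrite('pics/topcrop.png',a)
W=cloud(im)
# channel: points z 8..30 in ROI
m=np.zeros(W.shape[:2],bool);m[235:285,152:235]=1
z=W[...,2]; s=m&(z>3)&(z<40)
r=cv2.minAreaRect(W[s][:,:2].astype(np.float32));print(s.sum(),r,cv2.boxPoints(r).round(1).tolist(),np.percentile(z[s],[5,25,50,75,95]))
for y in range(100,230,20):pass
for u in (165,180,195,210,222):
    print(u,[tuple(W[v,u].round(0)) for v in range(244,274,2)])
E
```

```text
scene table z 0.489589174997036
 cop 1213 1091 n [ 0.765 -0.003  0.644] tilt 49.8959148647132 m [ 549.2 -154.4   63.6] l [ 0.004  1.    -0.   ] up [-0.644  0.003  0.765]
  ext l [-47.4 -46.5  49.   50.7] up [-39.9 -38.5  37.6  38.6]
  rect ((1.6570243835449219, -0.7837715148925781), (97.77564239501953, 78.18649291992188), 0.4671260416507721)
  face centre [ 549.7 -152.7   63. ] plate centre [ 544.3 -152.7   58.5]
 knob px 342.0 211.3000030517578 4.206045627593994 front [645.4  74.1 106.1] centre [640.8  80.9  96. ]
 yellow 432
  ytop n 242 z 116.41549813933159
  rect ((454.4247741699219, 268.58868408203125), (86.8022689819336, 31.842514038085938), 4.716269493103027)
[[409.8999938964844, 280.8999938964844], [412.5, 249.1999969482422], [499.0, 256.29998779296875], [496.3999938964844, 288.0]]
top table z 0.42107672105584015
 cop 1063 877 n [0.76 0.   0.65] tilt 49.45530568276281 m [ 544.1 -150.9   67.1] l [-0.  1.  0.] up [-0.65 -0.    0.76]
  ext l [-49.6 -48.4  48.3  49.4] up [-43.2 -41.3  34.6  36.2]
  rect ((-0.08455276489257812, -3.5953216552734375), (98.90437316894531, 79.29593658
[... 4457 characters left out ...]
, np.float64(24.0)), (np.float64(478.0), np.float64(96.0), np.float64(25.0)), (np.float64(475.0), np.float64(98.0), np.float64(11.0)), (np.float64(470.0), np.float64(99.0), np.float64(6.0)), (np.float64(466.0), np.float64(98.0), np.float64(7.0)), (np.float64(461.0), np.float64(98.0), np.float64(8.0)), (np.float64(457.0), np.float64(98.0), np.float64(10.0)), (np.float64(452.0), np.float64(96.0), np.float64(23.0)), (np.float64(448.0), np.float64(97.0), np.float64(11.0)), (np.float64(443.0), np.float64(98.0), np.float64(4.0)), (np.float64(439.0), np.float64(99.0), np.float64(-0.0)), (np.float64(434.0), np.float64(99.0), np.float64(-1.0)), (np.float64(430.0), np.float64(99.0), np.float64(-1.0))]
```

View pics/topcrop.png

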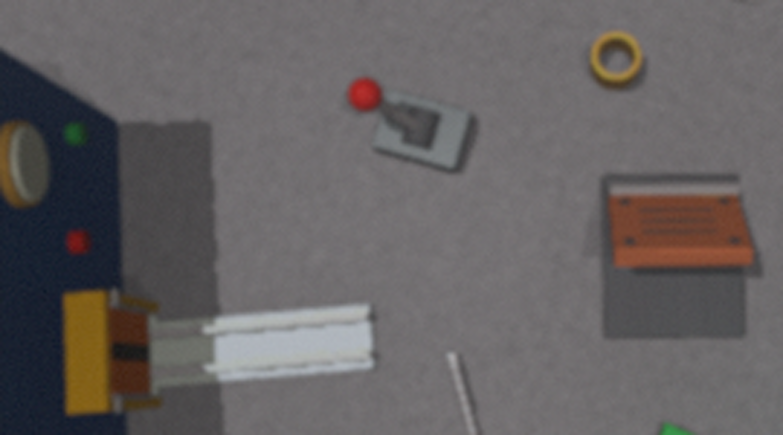

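The crop confirms it: copper plate upper edge towards the robot (610-750, 255), channel at (210-372, 340), snout (87,350), knob (364,94) and block (422,130). I'll move over to the plate now.

Request:
carry_out(targets=[0.017, 0.04, 0.003, 0, 0, 0.116, 0, 0.034, 0.08, 0.006, 0, 0, 0.232, 0, 0.051, 0.12, 0.009, 0, 0, 0.348, 0, 0.068, 0.16, 0.012, 0, 0, 0.464, 0, 0.085, 0.2, 0.015, 0, 0, 0.58, 0, 0.102, 0.24, 0.018, 0, 0, 0.696, 0, 0.119, 0.28, 0.021, 0, 0, 0.811, 0, 0.136, 0.32, 0.024, 0, 0, 0.927, 0, 0.153, 0.36, 0.027, 0, 0, 1.043, 0, 0.17, 0.4, 0.03, 0, 0, 1.159, 0])

```text
time_s: 1.1
eef_pos: [431.5, -193.5, 235.5]
eef_rot: [3.142, 0.01, -0.0]
wrist_force: [0.9, 0.0, 0.2]
gripper_width: 1.002
```

Run:
```python
from h import *
s=arm.read_state(); print(s['joint_pos'].round(3),s['eef_pos'].round(1)); print(rot(s['eef_rot']).round(3))
im=pickle.load(open('top0.pkl','rb')); W=cloud(im)
m=np.zeros(W.shape[:2],bool);m[172:203,228:268]=1
hs=cv2.cvtColor(im['frame'],cv2.COLOR_BGR2HSV)
P=W[m&(abs(W[...,2]-25)<6)]
r=cv2.minAreaRect(P[:,:2].astype(np.float32));print(len(P),r,cv2.boxPoints(r).round(1).tolist(),P.mean(0))
m=np.zeros(W.shape[:2],bool);m[155:200,210:275]=1
P=W[m&(W[...,2]>12)&(W[...,2]<60)];print(len(P),cv2.minAreaRect(P[:,:2].astype(np.float32)),)
```

```text
[ 0.612  0.352 -0.335  1.948  0.15   0.865  0.205] [ 431.5 -193.5  235.5]
[[ 1.     0.006 -0.   ]
 [ 0.006 -1.    -0.   ]
 [-0.     0.    -1.   ]]
488 ((629.522216796875, 45.78630065917969), (69.40476989746094, 50.16338348388672), 73.61787414550781) [[595.7000122070312, 19.600000381469727], [643.7999877929688, 5.400000095367432], [663.4000244140625, 72.0], [615.2000122070312, 86.19999694824219]] [626.58689423  43.34251849  25.55464322]
642 ((629.4434204101562, 45.73560333251953), (69.49433898925781, 50.34618377685547), 73.37710571289062)
```

Request:
carry_out(targets=[0, 0.008, 0, 0, -0.1, 0, 0.4, 0, 0.016, 0, 0, -0.2, 0, 0.4, 0, 0.024, 0, 0, -0.3, 0, 0.4, 0, 0.032, 0, 0, -0.4, 0, 0.4, 0.002, 0.04, 0, 0, -0.5, 0, 0.4, 0.002, 0.0436, 0, 0, -0.6, 0, 0.4, 0.002, 0.0436, -0.01, 0, -0.698, 0, 0.4, 0.002, 0.0436, -0.03, 0, -0.698, 0, 0.4, 0.002, 0.0436, -0.0465, 0, -0.698, 0, 0.4, 0.002, 0.0436, -0.0465, 0, -0.698, 0, 0.4])

```text
time_s: 2.1
eef_pos: [401.2, -154.3, 259.7]
eef_rot: [-2.959, -0.023, -0.883]
wrist_force: [-0.2, -0.7, -0.2]
gripper_width: 0.601
```

Run:
```python
from h import *
s=arm.read_state(); print(s['joint_pos'].round(3),s['eef_pos'].round(1),s['gripper_width']); print(rot(s['eef_rot']).round(3))
```

```text
[ 1.512  0.165 -1.002  2.45  -1.015  0.238  1.518] [ 401.2 -154.3  259.7] 0.6009015447478625
[[ 0.836  0.03   0.547]
 [-0.001 -0.998  0.056]
 [ 0.548 -0.047 -0.835]]
```

Request:
carry_out(targets=[0.02, 0, 0.01, 0, 0, 0, 0.2, 0.04, 0, 0.01, 0, 0, 0, 0.2, 0.06, 0, 0, 0, 0, 0, 0.2, 0.082, 0, -0.01, 0, 0, 0, 0.2, 0.082, 0, -0.02, 0, 0, 0, 0.2, 0.082, 0, -0.03, 0, 0, 0, 0.2, 0.082, 0, -0.039, 0, 0, 0, 0.2, 0.082, 0, -0.039, 0, 0, 0, 0.2, 0.082, 0, -0.039, 0, 0, 0, 0.2, 0.082, 0, -0.039, 0, 0, 0, 0.2])

```text
time_s: 3.1
eef_pos: [484.7, -161.6, 239.1]
eef_rot: [-2.958, -0.026, -0.844]
wrist_force: [-0.4, -0.0, 0.3]
gripper_width: 0.802
```

Run:
```python
from h import *
s=arm.read_state(); print(s['joint_pos'].round(3),s['eef_pos'].round(1),s['gripper_width']); print(rot(s['eef_rot']).round(3))
```

```text
[ 0.795  0.257 -0.368  2.318 -1.099  0.233  1.516] [ 484.7 -161.6  239.1] 0.801811076718623
[[ 0.85   0.034  0.526]
 [-0.002 -0.998  0.068]
 [ 0.527 -0.058 -0.848]]
```

```bash
cat > kin.py <<'E'
import numpy as np, itertools, json
from scipy.spatial.transform import Rotation as R
from scipy.optimize import least_squares
D=[([1.09116952,0.62925616,0.03842718,1.51826615,-0.02699,0.99629506,-0.02001372],[261.17,-594.57,204.64],[-2.62966,1.71717,.002258]),
([.612,.352,-.335,1.948,.15,.865,.205],[431.5,-193.5,235.5],[[1,.006,0],[.006,-1,0],[0,0,-1]]),
([1.512,.165,-1.002,2.45,-1.015,.238,1.518],[401.2,-154.3,259.7],[[.836,.03,.547],[-.001,-.998,.056],[.548,-.047,-.835]]),
([.795,.257,-.368,2.318,-1.099,.233,1.516],[484.7,-161.6,239.1],[[.85,.034,.526],[-.002,-.998,.068],[.527,-.058,-.848]])]
def rm(a):
    a=np.array(a,float); return R.from_rotvec(a) if a.ndim==1 else R.from_matrix(a)
def fk(q,p,s):
    h,L1,a1,L2,a2,L3,y0,y7=p
    T=R.identity(); x=np.array([0,0,h])
    T=R.from_euler('z',y0+s[0]*q[0])*R.from_euler('y',q[1])*R.from_euler('z',s[1]*q[2])
    x=x+T.apply([a1,0,L1]); T=T*R.from_euler('y',q[3]); x=x+T.apply([-a1,0,L2]); T=T*R.from_euler('z',s[2]*q[4])*R.from_euler('y',q[5])
    x=x+T.apply([a2,0,L3]); T=T*R.from_euler('z',s[3]*q[6]+y7)
    return x,T
def fit():
    best=None
    for s in itertools.product([-1,1],repeat=4):
      for y7 in (0,1.57,3.14,-1.57):
        def f(p):
            o=[]
            for q,x,r in D:
                X,T=fk(q,p,s); o+=list((X-x)/2); o+=list((T*rm(r).inv()).as_rotvec()*200)
            return o
        r=least_squares(f,[330,350,0,350,0,250,0,y7])
        if best is None or r.cost<best[0]: best=(r.cost,s,r.x,r.fun)
    return best
if __name__=='__main__':
    b=fit(); print(b[0],b[1],b[2].round(3)); print(b[3].round(1)); json.dump([list(b[1]),list(b[2])],open('kin.json','w'))
E
python3 kin.py
```

```text
27.546939682088535 (-1, -1, -1, -1) [ 2.90043e+02  5.74898e+02  3.27900e+00  3.74443e+02  6.09600e+00
  3.50325e+02 -4.10000e-02  3.10400e+00]
[ 0.9  0.1 -1.7  0.  -0.  -0.7  0.9  2.3  1.2 -0.1 -0.  -0.6  0.  -0.8
  0.4 -4.  -0.3 -2.  -0.2  1.3 -0.  -4.1 -0.6 -1.7]
```

```bash
cat > ik.py <<'E'
from kin import *
s,p=json.load(open('kin.json'))
lo=np.array([-3.06,-.37,-1.25,.18,-1.1,.23,-2.94])+.04; hi=np.array([3.06,2.12,1.32,2.47,4.24,1.98,2.94])-.04
rng=np.random.default_rng(0)
def ik(x,T,q0=None,n=40,reg=.02):
    out=[]
    for i in range(1 if q0 is not None else n):
        g=np.clip(q0,lo+1e-3,hi-1e-3) if q0 is not None else rng.uniform(lo,hi)
        f=lambda q:np.r_[(fk(q,p,s)[0]-x)/5,(fk(q,p,s)[1]*T.inv()).as_rotvec()*60,reg*(q-g if q0 is not None else (q-(lo+hi)/2))]
        r=least_squares(f,g,bounds=(lo,hi)); e=np.abs(r.fun[:6]).max()
        out.append((e,r.x))
    out.sort(key=lambda t:t[0]); return out
def tool(z,x):
    z=np.array(z,float);z/=np.linalg.norm(z);x=np.array(x,float);x-=z*(x@z);x/=np.linalg.norm(x)
    return R.from_matrix(np.stack([x,np.cross(z,x),z],1))
E
python3 - <<'E'
from ik import *
c=np.array([542.5,-151.5,59]);up=np.array([-.643,0,.766])
def show(name,x,T):
    o=ik(x,T); seen=[]
    print(name)
    for e,q in o:
        if e<1.0 and all(np.abs(q-k).max()>.4 for k in seen): seen.append(q); print('  ',round(e,2),q.round(2))
    if not seen: print('  none; best',o[0][0].round(1),o[0][1].round(2))
    
for sg in (1,-1):
  show(f'grasp {sg}',c+up*10,tool(-up,[sg*.766,0,sg*.643]))
  show(f'pre45 {sg}',c+up*55,tool(-up,[sg*.766,0,sg*.643]))
  show(f'pre tilt25 {sg}',c+up*55,tool([np.sin(.44),0,-np.cos(.44)],[sg,0,0.4*sg]))
  show(f'place {sg}',np.array([462,160,66]),tool([0,0,-1],[sg*.997,sg*.077,0]))
  for th in (30,40):
    t=np.radians(th)
    for xx in (-160,25):
      show(f'push {th} {xx} {sg}',np.array([454.5-.077*xx,255+.997*xx,36]),tool([-.077*np.sin(t),.997*np.sin(t),-np.cos(t)],[sg*.997,sg*.077,0]))
E
```

```text
grasp 1
  none; best 3.4 [-0.14  0.95  0.97  2.43  4.2   1.19  2.42]
pre45 1
  none; best 5.1 [0.09 0.67 0.59 2.43 4.2  0.81 2.54]
pre tilt25 1
   0.0 [0.19 0.56 0.27 2.37 4.2  0.37 2.44]
   0.0 [ 0.99  0.78 -1.07  2.37  1.88  0.57 -1.55]
place 1
   0.0 [-0.11  0.65 -0.42  2.1   0.55  0.5  -0.86]
push 30 -160 1
   0.0 [ 0.67  0.99 -0.94  2.14  0.59  0.41 -0.48]
push 30 25 1
   0.0 [ 0.29  0.98 -0.96  2.17  1.09  0.27 -1.3 ]
   0.12 [ 0.    0.8  -0.4   2.17 -1.06  0.27  0.85]
push 40 -160 1
   0.0 [ 0.82  1.15 -1.07  2.11  0.56  0.47 -0.37]
push 40 25 1
   0.0 [ 0.45  1.15 -1.1   2.19  1.24  0.27 -1.33]
   0.82 [ 0.22  0.92 -0.59  2.16 -1.06  0.27  0.97]
grasp -1
  none; best 3.4 [-0.14  0.95  0.97  2.43  4.2   1.19 -0.72]
pre45 -1
  none; best 5.1 [ 0.09  0.67  0.59  2.43  4.2   0.81 -0.6 ]
pre tilt25 -1
   0.0 [ 0.76  0.61 -0.62  2.38  2.33  0.27  1.15]
   0.0 [ 0.34  0.54  0.04  2.38  3.96  0.27 -0.46]
place -1
   0.0 [ 0.27  0.92 -1.15  2.1   1.12  0.94  1.68]
   0.0 [-0.71  0.67  0.52  2.1  -0.66  0.53 -2.76]
push 30 -160 -1
   0.0 [ 0.09  0.77  0.06  2.14 -1.03  0.65 -1.96]
   0.0 [ 0.77  1.15 -1.21  2.14  0.99  0.61  2.25]
push 30 25 -1
   0.0 [ 0.39  1.14 -1.21  2.17  1.35  0.52  1.59]
   0.12 [ 0.    0.8  -0.4   2.17 -1.06  0.27 -2.3 ]
push 40 -160 -1
   0.0 [ 0.2   0.85  0.03  2.11 -1.06  0.8  -1.84]
   0.0 [ 0.86  1.24 -1.21  2.11  0.8   0.57  2.52]
push 40 25 -1
   0.0 [ 0.49  1.23 -1.21  2.19  1.36  0.39  1.7 ]
   0.82 [ 0.22  0.92 -0.59  2.16 -1.06  0.27 -2.17]
```

Run:
```python
from ik import *
rng=np.random.default_rng(1)
c=np.array([542.5,-151.5,59]);up=np.array([-.643,0,.766]);l=np.array([0,1.,0])
for ph in (20,30,40,-30):
  a=np.radians(ph);d=-up*np.cos(a)+l*np.sin(a)
  for sg in (1,-1):
    for bk in (0,45):
      tip=c+up*40-l*0 +d*26/np.cos(a)   # tip past edge
      o=ik(tip-d*bk,tool(d,[sg*.766,0,sg*.643]),n=30); seen=[]
      for e,q in o:
        if e<1 and all(np.abs(q-k).max()>.4 for k in seen): seen.append(q)
      print(ph,sg,bk,o[0][0].round(2),[k.round(2).tolist() for k in (seen or [o[0][1]])])
```

```text
20 1 0 0.0 [[1.29, 1.17, -1.21, 2.36, 2.28, 0.43, -1.45], [0.86, 0.81, -0.32, 2.36, 4.2, 0.56, 2.88]]
20 1 45 0.0 [[1.37, 1.07, -1.21, 2.38, 2.19, 0.31, -1.39], [1.09, 0.78, -0.58, 2.37, 4.2, 0.37, 2.9], [1.21, 0.86, -0.8, 2.4, 3.73, 0.27, -2.9]]
20 -1 0 0.0 [[1.2, 1.02, -0.95, 2.36, 2.97, 0.29, 0.99]]
20 -1 45 0.0 [[1.36, 1.03, -1.16, 2.38, 2.33, 0.27, 1.62], [1.19, 0.84, -0.74, 2.38, 3.96, 0.27, 0.01]]
30 1 0 1.47 [[1.34, 1.23, -1.21, 2.26, 1.78, 0.27, -0.88]]
30 1 45 0.53 [[1.27, 0.93, -0.79, 2.21, -1.06, 0.27, 1.98]]
30 -1 0 1.47 [[1.34, 1.23, -1.21, 2.26, 1.78, 0.27, 2.26]]
30 -1 45 0.53 [[1.27, 0.93, -0.79, 2.21, -1.06, 0.27, -1.16]]
40 1 0 0.0 [[1.38, 1.31, -1.21, 2.09, 0.64, 0.32, 0.33], [1.3, 1.17, -0.98, 2.09, -0.25, 0.27, 1.23]]
40 1 45 0.0 [[1.45, 1.25, -1.21, 2.08, 0.41, 0.39, 0.56]]
40 -1 0 0.0 [[1.22, 1.08, -0.79, 2.09, -0.8, 0.36, -1.37]]
40 -1 45 0.0 [[1.08, 0.9, -0.42, 2.08, -1.06, 0.7, -1.1]]
-30 1 0 4.53 [[0.55, 1.21, -1.21, 2.43, 1.98, 1.77, -2.1]]
-30 1 45 6.04 [[0.48, 1.08, -1.21, 2.43, 1.83, 1.69, -2.15]]
-30 -1 0 4.53 [[0.55, 1.21, -1.21, 2.43, 1.98, 1.77, 1.04]]
-30 -1 45 6.04 [[0.48, 1.08, -1.21, 2.43, 1.83, 1.69, 0.99]]
```

```bash
cat > sim.py <<'E'
from ik import *
from scipy.spatial.transform import Slerp
def run(q,wps,n=10):
    """follow waypoints (pos, Rot) by warm started ik; print joints, errors"""
    x,T=fk(q,p,s)
    for X,U in wps:
        S=Slerp([0,1],R.concatenate([T,U])); bad=0; dq=0
        for k in range(1,n+1):
            e,q2=ik(x+(np.array(X)-x)*k/n,S(k/n),q0=q,reg=.3)[0]; bad=max(bad,e); dq=max(dq,np.abs(q2-q).max()); q=q2
        x,T=np.array(X,float),U
        print(np.round(X,1),'err',round(bad,2),'dq',round(dq,2),q.round(2))
    return q
E
python3 - <<'E'
from sim import *
c=np.array([542.5,-151.5,59]);up=np.array([-.643,0,.766]);l=np.array([0,1.,0])
q=np.array([.795,.257,-.368,2.318,-1.099,.233,1.516])
for ph in (40,45):
  a=np.radians(ph);d=-up*np.cos(a)+l*np.sin(a);tip=c+up*28.5+19*d
  print('d',d.round(3),'tip',tip.round(1),'pre',(tip-60*d).round(1))
  A=tool([0,0,-1],[1,0,0]);B=tool([0,np.sin(a),-np.cos(a)],[1,0,0]);C=tool(d,[.766,0,.643])
  P=tool([-.077*np.sin(a),.997*np.sin(a),-np.cos(a)],[.997,.077,0])
  dp=P.as_matrix()[:,2]; pt=np.array([461.8,160.4,48+28.5])+19*dp
  run(q,[([480,-260,250],A),([500,-230,230],B),(tip-90*d,C),(tip-60*d,C),(tip,C),(tip+[0,0,70],C),(tip+[-30,60,110],B),(pt+[0,0,70],P),(pt,P),(pt-60*dp,P),(pt-60*dp+[0,-70,60],P),([468,80,34],P),([453,280,34],P)])
E
```

```text
d [ 0.493  0.643 -0.587] tip [ 533.5 -139.3   69.7] pre [ 504.  -177.9  104.9]
[ 480 -260  250] err 0.0 dq 0.26 [ 0.28  0.44  0.27  1.75 -0.14  0.97  0.6 ]
[ 500 -230  230] err 0.0 dq 0.06 [ 0.67  0.72  0.05  1.5  -0.52  1.46  0.93]
[ 489.2 -197.1  122.5] err 0.0 dq 0.14 [ 1.06  0.83 -0.26  2.04 -1.01  0.89  2.02]
[ 504.  -177.9  104.9] err 0.0 dq 0.01 [ 1.04  0.87 -0.3   2.06 -1.06  0.82  2.05]
[ 533.5 -139.3   69.7] err 0.0 dq 0.03 [ 1.1   0.99 -0.55  2.08 -1.06  0.55  2.03]
[ 533.5 -139.3  139.7] err 0.0 dq 0.02 [ 1.09  0.84 -0.53  2.07 -1.01  0.67  1.88]
[503.5 -79.3 179.7] err 0.0 dq 0.12 [ 0.6   0.68 -0.15  1.81 -0.57  1.11  0.84]
[460.9 172.6 131.9] err 0.0 dq 0.05 [ 0.29  0.67 -0.34  2.13 -0.86  0.66  0.86]
[460.9 172.6  61.9] err 0.0 dq 0.02 [ 0.33  0.82 -0.4   2.16 -0.94  0.51  1.01]
[463.8 134.1 107.9] err 0.0 dq 0.02 [ 0.36  0.72 -0.32  2.12 -0.82  0.67  0.92]
[463.8  64.1 167.9] err 0.0 dq 0.02 [ 0.44  0.62 -0.24  2.04 -0.68  0.89  0.85]
[468  80  34] err 0.0 dq 0.03 [ 0.45  0.88 -0.31  2.09 -0.8   0.6   1.05]
[453 280  34] err 0.87 dq 0.06 [ 0.22  0.93 -0.59  2.16 -1.06
[... 427 characters left out ...]
   70.5] err 0.0 dq 0.02 [ 1.    0.98 -0.37  2.01 -1.06  0.78  2.05]
[ 532.8 -138.1  140.5] err 0.0 dq 0.01 [ 0.99  0.85 -0.36  2.01 -1.02  0.87  1.92]
[502.8 -78.1 180.5] err 0.0 dq 0.11 [ 0.58  0.71 -0.07  1.79 -0.65  1.2   0.94]
[460.8 173.8 133.1] err 0.0 dq 0.05 [ 0.28  0.7  -0.26  2.13 -0.96  0.76  1.02]
[460.8 173.8  63.1] err 0.0 dq 0.02 [ 0.31  0.85 -0.3   2.15 -1.06  0.63  1.18]
[464.  131.5 105.5] err 0.0 dq 0.01 [ 0.34  0.76 -0.23  2.11 -0.92  0.78  1.08]
[464.   61.5 165.5] err 0.0 dq 0.02 [ 0.43  0.66 -0.15  2.03 -0.77  0.98  0.98]
[468  80  34] err 0.0 dq 0.03 [ 0.43  0.91 -0.21  2.07 -0.89  0.73  1.2 ]
[453 280  34] err 0.85 dq 0.08 [ 0.31  1.   -0.67  2.16 -1.06  0.27  1.04]
```

Request:
carry_out(targets=[0, -0.011, 0.02, 0, 0.07, 0, 0.2, 0, -0.022, 0.04, 0, 0.14, 0, 0.2, 0, -0.033, 0.06, 0, 0.21, 0, 0.2, -0.01, -0.044, 0.08, 0, 0.28, 0, 0.2, -0.015, -0.055, 0.1, 0, 0.36, 0, 0.2, -0.02, -0.066, 0.1, 0, 0.44, 0, 0.2, -0.025, -0.077, 0.1, 0, 0.52, 0, 0.2, -0.03, -0.09, 0.1, 0, 0.6, 0, 0.2, -0.035, -0.108, 0.1, 0, 0.698, 0, 0.2, -0.035, -0.108, 0.1, 0, 0.698, 0, 0.2])

```text
time_s: 4.1
eef_pos: [451.1, -270.6, 337.4]
eef_rot: [-3.065, 0.009, 0.223]
wrist_force: [-0.7, -0.2, -1.0]
gripper_width: 0.799
```

```bash
cat > rel.py <<'E'
import sys
from sim import *
from cell import arm
c=np.array([542.5,-151.5,59]);up=np.array([-.643,0,.766]);l=np.array([0,1.,0]);a=np.radians(40)
d=-up*np.cos(a)+l*np.sin(a);tip=c+up*28.5+19*d
A=tool([0,0,-1],[1,0,0]);B=tool([0,np.sin(a),-np.cos(a)],[1,0,0]);C=tool(d,[.766,0,.643])
P=tool([-.077*np.sin(a),.997*np.sin(a),-np.cos(a)],[.997,.077,0]);dp=P.as_matrix()[:,2]; pt=np.array([461.8,160.4,48+28.5])+19*dp
def rel(*w):
    st=arm.read_state(); x=np.array(st['eef_pos']); T=R.from_rotvec(st['eef_rot']); print('q',st['joint_pos'].round(2),'pos',x.round(1),'w',round(st['gripper_width'],3),'F',st['wrist_force'].round(1))
    for X,U in w: print('shift mm',(np.array(X)-x).round(1),'turn',(U*T.inv()).as_rotvec().round(3))
E
python3 -c "
from rel import *
rel(([500,-230,230],B),(tip-60*d,C))"
```

```text
q [ 0.34  0.43  0.23  1.52 -0.08  1.36  0.57] pos [ 451.1 -270.6  337.4] w 0.799 F [-0.7 -0.2 -1. ]
shift mm [  48.9   40.6 -107.4] turn [ 0.629 -0.141 -0.045]
shift mm [  52.9   92.7 -232.5] turn [ 0.623 -0.815  0.178]
```

Request:
carry_out(targets=[0.005, 0.004, -0.01, 0.063, -0.014, -0.004, 0.2, 0.01, 0.008, -0.02, 0.126, -0.028, -0.009, 0.2, 0.015, 0.012, -0.03, 0.189, -0.042, -0.013, 0.2, 0.02, 0.016, -0.04, 0.252, -0.056, -0.018, 0.2, 0.025, 0.02, -0.05, 0.315, -0.07, -0.022, 0.2, 0.03, 0.024, -0.06, 0.377, -0.085, -0.027, 0.2, 0.035, 0.028, -0.07, 0.44, -0.1, -0.032, 0.2, 0.04, 0.032, -0.08, 0.503, -0.113, -0.036, 0.2, 0.045, 0.036, -0.09, 0.566, -0.127, -0.04, 0.2, 0.049, 0.04, -0.107, 0.629, -0.141, -0.045, 0.2])

```text
time_s: 5.1
eef_pos: [499.7, -229.1, 233.0]
eef_rot: [-2.442, 0.001, -0.01]
wrist_force: [1.0, -0.5, -0.6]
gripper_width: 0.797
```

```bash
python3 -c "
from rel import *
rel((tip-60*d,C),(tip,C)); print(d)"
```

```text
q [ 0.69  0.74  0.05  1.47 -0.54  1.46  0.94] pos [ 499.7 -229.1  233. ] w 0.797 F [ 1.  -0.5 -0.6]
shift mm [   4.3   51.2 -128.1] turn [-0.003 -0.691  0.003]
shift mm [  33.9   89.8 -163.4] turn [-0.003 -0.691  0.003]
[ 0.49256658  0.64278761 -0.58679004]
```

Request:
carry_out(targets=[0, 0, -0.005, 0, -0.077, 0, 0.2, 0, 0.005, -0.015, 0, -0.154, 0, 0.2, 0, 0.01, -0.03, 0, -0.23, 0, 0.2, 0, 0.015, -0.045, 0, -0.307, 0, 0.2, 0, 0.02, -0.06, 0, -0.384, 0, 0.2, 0, 0.025, -0.075, 0, -0.461, 0, 0.2, 0, 0.03, -0.09, 0, -0.54, 0, 0.2, 0, 0.04, -0.105, 0, -0.615, 0, 0.2, 0.004, 0.051, -0.126, 0, -0.69, 0, 0.2, 0.004, 0.051, -0.126, 0, -0.69, 0, 0.2])

```text
time_s: 6.1
eef_pos: [500.0, -176.6, 104.1]
eef_rot: [-2.318, -0.296, -0.833]
wrist_force: [-0.4, -0.0, -0.9]
gripper_width: 0.802
```

```bash
python3 -c "
from rel import *
rel((tip,C))
from h import *
im=cam('top');s=cam('scene');a=cv2.resize(im['frame'][150:270,250:410],(560,420),interpolation=cv2.INTER_CUBIC)
b=cv2.resize(s['frame'][180:300,180:300],(420,420),interpolation=cv2.INTER_CUBIC)
cv2.imwrite('pics/pre.png',cv2.resize(np.hstack([a,b]),(798,342)))"
```

```text
q [ 1.08  0.89 -0.31  2.01 -1.03  0.82  2.04] pos [ 500.  -176.6  104.1] w 0.802 F [-0.4 -0.  -0.9]
shift mm [ 33.5  37.3 -34.5] turn [-0.006 -0.011  0.004]
```

View pics/pre.png

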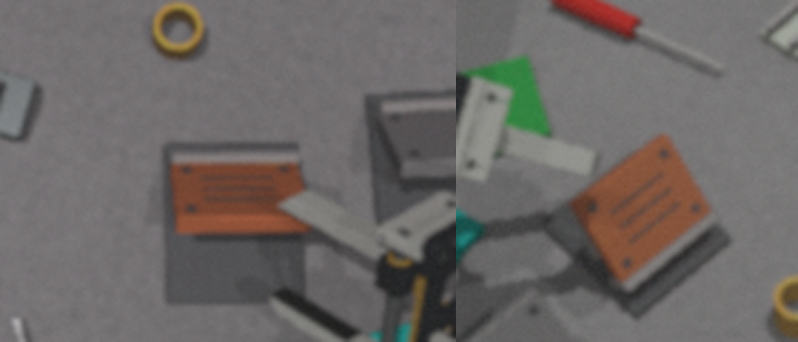

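Request:
carry_out(targets=[0.004, 0.005, -0.005, 0, 0, 0, 0.2, 0.009, 0.01, -0.01, 0, 0, 0, 0.2, 0.014, 0.016, -0.015, 0, 0, 0, 0.2, 0.019, 0.021, -0.02, 0, 0, 0, 0.2, 0.024, 0.026, -0.025, 0, -0.01, 0, 0.2, 0.028, 0.032, -0.03, 0, -0.01, 0, 0.2, 0.032, 0.037, -0.034, 0, -0.01, 0, 0.2, 0.032, 0.037, -0.034, 0, -0.01, 0, 0.2, 0.032, 0.037, -0.034, 0, -0.01, 0, 0.2, 0.032, 0.037, -0.034, 0, -0.01, 0, 0.2])

```text
time_s: 7.2
eef_pos: [535.2, -141.4, 71.9]
eef_rot: [-2.318, -0.308, -0.85]
wrist_force: [-0.4, 0.3, -0.4]
gripper_width: 0.8
```

```bash
python3 -c "
from rel import *
rel((tip,C))
x,T=arm.read_state()['eef_pos'],R.from_rotvec(arm.read_state()['eef_rot'])
print('tcp in tool frame of target',(C.inv().apply(np.array(x)-tip)).round(1))"
```

```text
q [ 1.09  0.99 -0.47  2.02 -1.07  0.63  2.06] pos [ 535.2 -141.4   71.9] w 0.8 F [-0.4  0.3 -0.4]
shift mm [-1.6  2.1 -2.2] turn [-0.     0.004  0.001]
tcp in tool frame of target [ 2.7  1.2 -1.8]
```

Request:
carry_out(targets=[-0.002, 0.001, -0.002, 0, 0, 0, 0.2, -0.002, 0.001, -0.002, 0, 0, 0, 0.4, -0.002, 0.001, -0.002, 0, 0, 0, 0.6, -0.002, 0.001, -0.002, 0, 0, 0, 0.75, -0.002, 0.001, -0.002, 0, 0, 0, 0.85, -0.002, 0.001, -0.002, 0, 0, 0, 1, -0.002, 0.001, -0.002, 0, 0, 0, 1, -0.002, 0.001, -0.002, 0, 0, 0, 1, -0.002, 0.001, -0.002, 0, 0, 0, 1, -0.002, 0.001, -0.002, 0, 0, 0, 1])

```text
time_s: 8.2
eef_pos: [533.2, -140.1, 69.9]
eef_rot: [-2.317, -0.309, -0.85]
wrist_force: [0.0, -0.6, -0.3]
gripper_width: 0.146
```

```bash
python3 -c "
from rel import *
rel((tip,C))"
```

```text
q [ 1.09  0.99 -0.48  2.02 -1.07  0.63  2.07] pos [ 533.2 -140.1   69.9] w 0.146 F [ 0.  -0.6 -0.3]
shift mm [ 0.4  0.8 -0.2] turn [-0.001  0.005  0.   ]
```

Request:
carry_out(targets=[0, 0, 0.005, 0, 0, 0, 1, 0, 0, 0.013, 0, 0, 0, 1, 0, 0, 0.022, 0, 0, 0, 1, 0, 0, 0.032, 0, 0, 0, 1, 0, 0, 0.042, 0, 0, 0, 1, 0, 0, 0.052, 0, 0, 0, 1, 0, 0, 0.062, 0, 0, 0, 1, 0, 0, 0.072, 0, 0, 0, 1, 0, 0, 0.08, 0, 0, 0, 1, 0, 0, 0.08, 0, 0, 0, 1])

```text
time_s: 9.2
eef_pos: [533.5, -140.1, 151.0]
eef_rot: [-2.317, -0.31, -0.851]
wrist_force: [-0.3, -0.3, -2.5]
gripper_width: 0.149
```

Request:
carry_out(targets=[-0.003, 0.006, 0.003, 0, 0.07, 0, 1, -0.006, 0.012, 0.006, 0, 0.14, 0, 1, -0.009, 0.018, 0.009, 0, 0.21, 0, 1, -0.012, 0.024, 0.012, 0, 0.28, 0, 1, -0.015, 0.03, 0.015, 0, 0.35, 0, 1, -0.018, 0.036, 0.018, 0, 0.42, 0, 1, -0.021, 0.042, 0.021, 0, 0.49, 0, 1, -0.024, 0.048, 0.024, 0, 0.56, 0, 1, -0.027, 0.054, 0.027, 0, 0.63, 0, 1, -0.03, 0.06, 0.03, 0, 0.698, 0, 1])

```text
time_s: 10.2
eef_pos: [502.6, -79.3, 179.8]
eef_rot: [-2.443, -0.0, -0.001]
wrist_force: [-1.0, 0.2, -3.6]
gripper_width: 0.147
```

```bash
python3 -c "
from rel import *
rel((pt+[0,0,50],P),(pt,P))"
```

```text
q [ 0.58  0.69 -0.1   1.77 -0.6   1.13  0.89] pos [502.6 -79.3 179.8] w 0.147 F [-1.   0.2 -3.6]
shift mm [-41.8 251.9 -67.9] turn [-0.001  0.001  0.077]
shift mm [ -41.8  251.9 -117.9] turn [-0.001  0.001  0.077]
```

Request:
carry_out(targets=[-0.004, 0.02, 0, 0, 0, 0.008, 1, -0.009, 0.05, 0, 0, 0, 0.016, 1, -0.013, 0.08, 0, 0, 0, 0.024, 1, -0.018, 0.11, 0, 0, 0, 0.032, 1, -0.023, 0.14, -0.01, 0, 0, 0.04, 1, -0.028, 0.17, -0.02, 0, 0, 0.048, 1, -0.033, 0.2, -0.035, 0, 0, 0.056, 1, -0.038, 0.23, -0.05, 0, 0, 0.066, 1, -0.042, 0.252, -0.068, 0, 0, 0.077, 1, -0.042, 0.252, -0.068, 0, 0, 0.077, 1])

```text
time_s: 11.2
eef_pos: [457.8, 175.8, 111.0]
eef_rot: [-2.437, -0.1, 0.037]
wrist_force: [-0.2, 0.0, -3.1]
gripper_width: 0.146
```

```bash
cat > chk.py <<'E'
from rel import *
from h import *
def crops(name):
    t=cam('top');s=cam('scene')
    a=cv2.resize(t['frame'][190:310,100:260],(560,420),interpolation=cv2.INTER_CUBIC)
    b=cv2.resize(s['frame'][100:220,270:390],(420,420),interpolation=cv2.INTER_CUBIC)
    cv2.imwrite(f'pics/{name}.png',cv2.resize(np.hstack([a,b]),(798,342))); pickle.dump((t,s),open(name+'.pkl','wb'))
    return t,s
ux=np.array([-.077,.997,0]);uy=np.array([-.997,-.077,0]);port=np.array([454.5,255.1,8])
def copper(im,roi=None):
    W=cloud(im);h=cv2.cvtColor(im['frame'],cv2.COLOR_BGR2HSV).astype(int)
    Q=W-port; F=np.stack([Q@ux,Q@uy,Q[...,2]],-1)
    m=((h[...,0]<15)&(h[...,1]>110)&(h[...,2]>50))&(abs(F[...,1])<60)&(F[...,0]>-200)&(F[...,0]<0)&(F[...,2]>10)&(F[...,2]<190)
    m&=~(F[...,0]>-8)
    return F[m]
E
python3 -c "
from chk import *
rel((pt,P))
for im in crops('above'):
    F=copper(im); print(len(F)); print(np.percentile(F,[2,25,50,75,98],axis=0).round(1))
    zt=F[:,2].max(); T=F[F[:,2]>np.percentile(F[:,2],98)-6]; print('top edge',len(T),cv2.minAreaRect(T[:,:2].astype(np.float32)),T[:,2].mean())
"
```

```text
q [ 0.29  0.72 -0.32  2.11 -0.91  0.64  0.95] pos [457.8 175.8 111. ] w 0.146 F [-0.2  0.  -3.1]
shift mm [  3.   -3.2 -49.1] turn [-0.005 -0.    -0.005]
250
[[-121.7   -3.8  122.1]
 [ -93.7   -0.6  125.2]
 [ -76.3    2.6  126.2]
 [ -59.9    6.   127.2]
 [ -43.2   10.   130. ]]
top edge 226 ((-83.1697769165039, 3.2804040908813477), (82.25503540039062, 13.731118202209473), 0.7138436436653137) 126.60940640364005
137
[[-144.1   -8.7   58.3]
 [-141.9   -7.6   71. ]
 [-138.1   -7.    84.9]
 [-125.    -4.2  101.6]
 [ -71.2    1.1  126.7]]
top edge 8 ((-110.76292419433594, -5.688846588134766), (134.683349609375, 24.595800399780273), 9.689987182617188) 130.6565987179132
```

View pics/above.png

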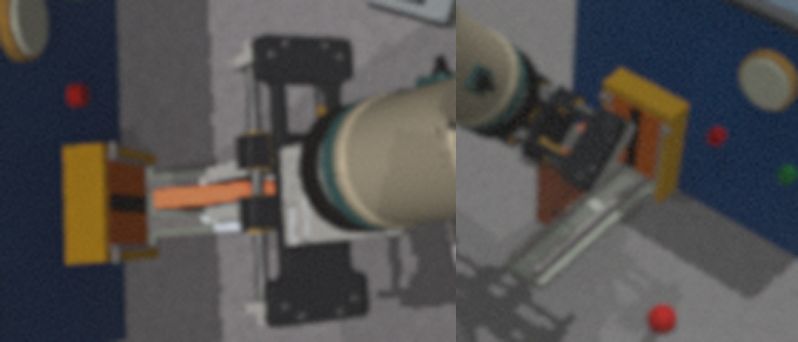

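Plate held upright over the channel: top-view edge (155-275, 190), about 3 mm off-centre. I'll correct that and lower it.

Request:
carry_out(targets=[0.003, -0.003, -0.004, -0.003, 0, -0.003, 1, 0.003, -0.003, -0.01, -0.005, 0, -0.005, 1, 0.003, -0.003, -0.016, -0.005, 0, -0.005, 1, 0.003, -0.003, -0.022, -0.005, 0, -0.005, 1, 0.003, -0.003, -0.027, -0.005, 0, -0.005, 1, 0.003, -0.003, -0.032, -0.005, 0, -0.005, 1, 0.003, -0.003, -0.036, -0.005, 0, -0.005, 1, 0.003, -0.003, -0.039, -0.005, 0, -0.005, 1, 0.003, -0.003, -0.041, -0.005, 0, -0.005, 1, 0.003, -0.003, -0.041, -0.005, 0, -0.005, 1])

```text
time_s: 12.3
eef_pos: [464.0, 169.0, 70.7]
eef_rot: [-2.447, -0.089, 0.026]
wrist_force: [0.2, -0.6, -2.9]
gripper_width: 0.147
```

```bash
python3 -c "
from chk import *
rel((pt,P))
im=cam('top');F=copper(im); T=F[F[:,2]>np.percentile(F[:,2],98)-6]; print('top edge',len(T),cv2.minAreaRect(T[:,:2].astype(np.float32)),np.median(T,0))
"
```

```text
q [ 0.32  0.81 -0.34  2.11 -0.94  0.56  1.02] pos [464.  169.   70.7] w 0.147 F [ 0.2 -0.6 -2.9]
shift mm [-3.2  3.6 -8.7] turn [0.004 0.004 0.006]
top edge 10 ((-142.34507751464844, 6.228814125061035), (24.62107276916504, 7.006099700927734), 20.636001586914062) [-148.73536303    5.95630618  174.94120875]
```

Request:
carry_out(targets=[-0.001, 0.001, 0, 0, 0, 0.002, 1, -0.002, 0.002, 0, 0, 0, 0.005, 1, -0.003, 0.003, 0, 0, 0, 0.005, 1, -0.003, 0.003, 0, 0, 0, 0.005, 1, -0.003, 0.003, -0.001, 0, 0, 0.005, 1, -0.003, 0.003, -0.002, 0, 0, 0.005, 1, -0.003, 0.003, -0.003, 0, 0, 0.005, 1, -0.003, 0.003, -0.004, 0, 0, 0.005, 1, -0.003, 0.003, -0.004, 0, 0, 0.005, 1, -0.003, 0.003, -0.004, 0, 0, 0.005, 1])

```text
time_s: 13.35
eef_pos: [461.1, 171.9, 66.8]
eef_rot: [-2.446, -0.095, 0.028]
wrist_force: [-0.3, -0.4, -2.8]
gripper_width: 0.145
```

```bash
sed -i 's/F\[...,2\]<190/F[...,2]<110/' chk.py; python3 -c "
from chk import *
rel((pt,P))
im=cam('top');F=copper(im); T=F[(F[:,2]>np.percentile(F[:,2],98)-8)]; print('top edge',len(T),cv2.minAreaRect(T[:,:2].astype(np.float32)),np.median(T,0))
for x0 in (-75,-65,-55): 
    t=T[abs(T[:,0]-x0)<6]; print(x0,len(t),t[:,1].min().round(1),t[:,1].max().round(1))
W=cloud(im)-port;F=np.stack([W@ux,W@uy,W[...,2]],-1)
for x0 in (-60,-30):
    t=F[(abs(F[...,0]-x0)<8)&(abs(F[...,1])<30)&(F[...,2]>9)&(F[...,2]<22)]; print('rail',x0,len(t),np.median(t[t[:,1]>8][:,1]),np.median(t[t[:,1]<-8][:,1]))
"
```

```text
q [ 0.32  0.81 -0.35  2.12 -0.95  0.55  1.04] pos [461.1 171.9  66.8] w 0.145 F [-0.3 -0.4 -2.8]
shift mm [-0.2  0.7 -4.9] turn [0.004 0.005 0.001]
top edge 217 ((-87.58706665039062, 0.5266284942626953), (14.204583168029785, 82.85115051269531), 89.74320220947266) [-8.24948483e+01  5.65996654e-02  8.18462284e+01]
-75 38 -5.2 7.6
-65 37 -6.1 7.3
-55 36 -6.7 6.5
rail -60 30 15.936982158342152 -13.864350582710212
rail -30 38 15.852486958173978 -13.967889794208432
```

Request:
carry_out(targets=[0, 0, -0.0005, 0, 0, 0, 1, 0, 0, -0.001, 0, 0, 0, 1, 0, 0, -0.0015, 0, 0, 0, 1, 0, 0, -0.002, 0, 0, 0, 1, 0, 0, -0.0025, 0, 0, 0, 1, 0, 0, -0.003, 0, 0, 0, 1, 0, 0, -0.0035, 0, 0, 0, 1, 0, 0, -0.004, 0, 0, 0, 1, 0, 0, -0.004, 0, 0, 0, 1, 0, 0, -0.004, 0, 0, 0, 1])

```text
time_s: 14.4
eef_pos: [461.3, 172.0, 65.2]
eef_rot: [-2.443, -0.095, 0.027]
wrist_force: [-2.2, -10.8, 20.0]
gripper_width: 0.149
```

Request:
carry_out(targets=[0, 0, 0.001, 0, 0, 0, 1, 0, 0, 0.002, 0, 0, 0, 1, 0, 0, 0.0022, 0, 0, 0, 1, 0, 0, 0.0022, 0, 0, 0, 1, 0, 0, 0.0022, 0, 0, 0, 0.8, 0, 0, 0.0022, 0, 0, 0, 0.75, 0, 0, 0.0022, 0, 0, 0, 0.65, 0, 0, 0.0022, 0, 0, 0, 0.5, 0, 0, 0.0022, 0, 0, 0, 0.4, 0, 0, 0.0022, 0, 0, 0, 0.4])

```text
time_s: 15.4
eef_pos: [461.1, 172.0, 65.0]
eef_rot: [-2.446, -0.095, 0.028]
wrist_force: [0.1, 0.0, 0.4]
gripper_width: 0.556
```

```bash
cat > pl.py <<'E'
from chk import *
def plate(x0=-200,x1=-8):
    for n in('top','scene'):
        im=cam(n);W=cloud(im);h=cv2.cvtColor(im['frame'],cv2.COLOR_BGR2HSV).astype(int);Q=W-port;F=np.stack([Q@ux,Q@uy,Q[...,2]],-1)
        m=((h[...,0]<15)&(h[...,1]>110)&(h[...,2]>50))&(abs(F[...,1])<25)&(F[...,0]>x0)&(F[...,0]<x1)&(F[...,2]>10)&(F[...,2]<95)
        F=F[m]
        if len(F)<5: print(n,'few'); continue
        print(n,len(F),'x',np.percentile(F[:,0],[1,99]).round(1),'z',np.percentile(F[:,2],[2,50,98]).round(1))
        T=F[F[:,2]>73]
        if len(T)>5:print('  top edge y',np.percentile(T[:,1],[5,50,95]).round(1),'x',np.percentile(T[:,0],[1,99]).round(1),'z',np.median(T[:,2]).round(1))
E
python3 -c "
from pl import *
rel((pt-60*dp,P)); print('d',dp.round(3)); plate()"
```

```text
q [ 0.32  0.82 -0.35  2.12 -0.95  0.54  1.04] pos [461.1 172.   65. ] w 0.556 F [0.1 0.  0.4]
shift mm [  2.7 -37.9  42.9] turn [0.004 0.005 0.001]
d [-0.049  0.641 -0.766]
top 227 x [-128.4  -46.6] z [66.  80.2 83.4]
  top edge y [-4.9  0.7  6.5] x [-128.4  -46.6] z 80.2
scene 101 x [-146.3  -46.6] z [15.6 41.4 81.5]
  top edge y [-9.7 -2.6  3. ] x [-135.6  -46.1] z 79.9
```

Request:
carry_out(targets=[0, -0.004, 0.005, 0, 0, 0, 0.4, 0.001, -0.01, 0.012, 0, 0, 0, 0.4, 0.002, -0.018, 0.022, 0, 0, 0, 0.4, 0.002, -0.026, 0.031, 0, 0, 0, 0.4, 0.003, -0.034, 0.041, 0, 0, 0, 0.4, 0.003, -0.042, 0.05, 0, 0, 0, 0.4, 0.004, -0.05, 0.06, 0, 0, 0, 0.4, 0.005, -0.06, 0.072, 0, 0, 0, 0.4, 0.005, -0.074, 0.085, 0, 0, 0, 0.4, 0.005, -0.09, 0.085, 0, 0, 0, 0.6])

```text
time_s: 16.5
eef_pos: [466.7, 81.1, 151.6]
eef_rot: [-2.447, -0.097, 0.025]
wrist_force: [0.8, 0.0, 0.1]
gripper_width: 0.546
```

```bash
python3 -c "
from pl import *
t,s=crops('stood')
plate()
b=port+ux*(-185)+np.array([0,0,30.]); rel((b,P))"
```

```text
top 308 x [-144.5  -46.6] z [75.4 80.1 83.2]
  top edge y [-5.1  0.8  6.7] x [-144.3  -46.6] z 80.1
scene 415 x [-145.3  -47.8] z [21.5 67.2 82.6]
  top edge y [-9.9 -4.6  3.6] x [-144.7  -46.6] z 80.5
q [ 0.4   0.66 -0.21  2.03 -0.75  0.85  0.91] pos [465.9  81.7 149.7] w 0.41 F [-0.7 -0.1  0.3]
shift mm [   2.8  -11.1 -111.7] turn [0.004 0.004 0.002]
```

View pics/stood.png

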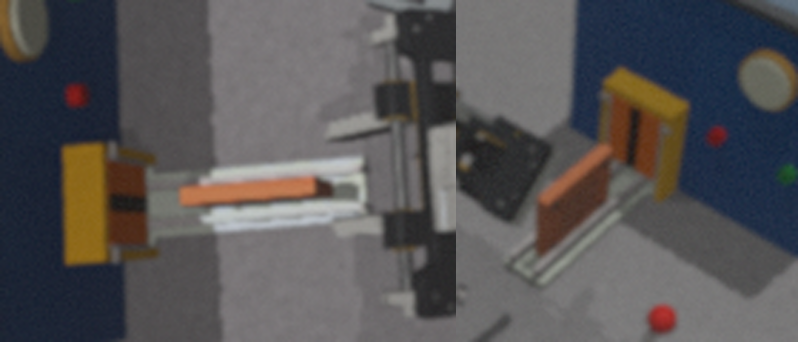

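Picture: the plate stands upright between the rails, at (180-318,190) in the top crop, and the flaps are shut. Next I'll go behind it with the fingers shut.

Request:
carry_out(targets=[0.001, -0.005, -0.005, 0, 0, 0, 1, 0.002, -0.011, -0.015, 0, 0, 0, 1, 0.003, -0.011, -0.03, 0, 0, 0, 1, 0.003, -0.011, -0.045, 0, 0, 0, 1, 0.003, -0.011, -0.06, 0, 0, 0, 1, 0.003, -0.011, -0.075, 0, 0, 0, 1, 0.003, -0.011, -0.09, 0, 0, 0, 1, 0.003, -0.011, -0.1, 0, 0, 0, 1, 0.003, -0.011, -0.108, 0, 0, 0, 1, 0.003, -0.011, -0.112, 0, 0, 0, 1])

```text
time_s: 17.7
eef_pos: [469.0, 71.0, 37.3]
eef_rot: [-2.446, -0.094, 0.029]
wrist_force: [-0.2, -0.3, 0.1]
gripper_width: 0.007
```

```bash
python3 -c "
from pl import *
for x in (-158,-60,10,22): rel((port+ux*x+np.array([0,0,30.])+uy*0.8,P))"
```

```text
q [ 0.44  0.88 -0.25  2.04 -0.81  0.66  1.09] pos [469.   71.   37.3] w 0.007 F [-0.2 -0.3  0.1]
shift mm [-3.1 26.5  0.7] turn [0.004 0.004 0.001]
q [ 0.44  0.88 -0.25  2.04 -0.81  0.66  1.09] pos [469.   71.   37.3] w 0.007 F [-0.2 -0.3  0.1]
shift mm [-10.7 124.2   0.7] turn [0.004 0.004 0.001]
q [ 0.44  0.88 -0.25  2.04 -0.81  0.66  1.09] pos [469.   71.   37.3] w 0.007 F [-0.2 -0.3  0.1]
shift mm [-16.1 194.    0.7] turn [0.004 0.004 0.001]
q [ 0.44  0.88 -0.25  2.04 -0.81  0.66  1.09] pos [469.   71.   37.3] w 0.007 F [-0.2 -0.3  0.1]
shift mm [-17.  206.    0.7] turn [0.004 0.004 0.001]
```

Request:
carry_out(targets=[-0.001, 0.01, 0, 0, 0, 0, 1, -0.003, 0.02, 0, 0, 0, 0, 1, -0.004, 0.03, 0, 0, 0, 0, 1, -0.005, 0.038, 0, 0, 0, 0, 1, -0.006, 0.047, 0, 0, 0, 0, 1, -0.007, 0.057, 0, 0, 0, 0, 1, -0.007, 0.067, 0, 0, 0, 0, 1, -0.008, 0.077, 0, 0, 0, 0, 1, -0.009, 0.087, 0, 0, 0, 0, 1, -0.01, 0.097, 0, 0, 0, 0, 1])

```text
time_s: 18.7
eef_pos: [459.9, 167.1, 37.6]
eef_rot: [-2.449, -0.093, 0.026]
wrist_force: [0.2, -7.7, 4.9]
gripper_width: 0.005
```

```bash
python3 -c "
from pl import *
P2=tool([-.077*np.sin(.61),.997*np.sin(.61),-np.cos(.61)],[.997,.077,0])
rel((port+ux*22+np.array([0,0,30.])+uy*0.8,P2)); crops('push1'); plate(-150,60)"
```

```text
q [ 0.34  0.88 -0.38  2.12 -0.97  0.48  1.09] pos [459.9 167.1  37.6] w 0.005 F [ 0.2 -7.7  4.9]
shift mm [ -7.9 109.9   0.4] turn [-0.081 -0.001  0.003]
top 422 x [-78.9  16.6] z [23.5 79.1 83.2]
  top edge y [-7.8 -0.7  6.3] x [-78.6   6.5] z 80.1
scene 409 x [-78.1  20.1] z [26.7 73.  87.4]
  top edge y [-12.6  -4.6  19.2] x [-79.   17.9] z 80.2
```

View pics/push1.png

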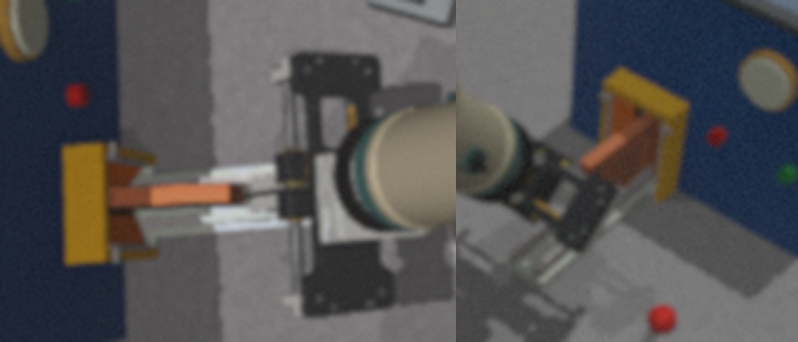

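Picture: the plate is entering upright and both flaps are starting to open (110-150,190). I'll keep pushing.

Request:
carry_out(targets=[-0.001, 0.01, 0, 0, 0, 0, 1, -0.002, 0.021, 0, -0.01, 0, 0, 1, -0.002, 0.032, 0, -0.02, 0, 0, 1, -0.003, 0.043, 0, -0.03, 0, 0, 1, -0.004, 0.054, 0, -0.04, 0, 0, 1, -0.005, 0.065, 0, -0.05, 0, 0, 1, -0.006, 0.076, 0, -0.06, 0, 0, 1, -0.006, 0.087, 0, -0.07, 0, 0, 1, -0.007, 0.098, 0, -0.08, 0, 0, 1, -0.008, 0.108, 0, -0.08, 0, 0, 1])

```text
time_s: 19.9
eef_pos: [451.4, 276.6, 38.0]
eef_rot: [-2.528, -0.096, 0.031]
wrist_force: [0.8, -5.7, 2.0]
gripper_width: 0.004
```

```bash
python3 -c "
from pl import *
P2=tool([-.077*np.sin(.61),.997*np.sin(.61),-np.cos(.61)],[.997,.077,0])
rel((port+ux*22+np.array([0,0,30.])+uy*0.8,P2)); plate(-150,200)"
```

```text
q [ 0.15  0.86 -0.51  2.15 -1.06  0.26  0.93] pos [451.4 276.6  38. ] w 0.004 F [ 0.8 -5.7  2. ]
shift mm [ 0.6  0.4 -0. ] turn [-0.002 -0.001  0.001]
top few
scene 7 x [28.6 33.8] z [56.4 59.9 68.2]
```

Request:
carry_out(targets=[0, 0.002, 0, -0.02, 0, 0, 1, 0, 0.004, 0, -0.04, 0, 0, 1, -0.001, 0.006, 0, -0.06, 0, 0, 1, -0.001, 0.006, 0, -0.06, 0, 0, 1, -0.001, 0.006, 0, -0.06, 0, 0, 1, -0.001, 0.004, 0.002, -0.06, 0, 0, 1, -0.001, 0, 0.006, -0.06, 0, 0, 1, 0, -0.006, 0.012, -0.06, 0, 0, 1, 0, -0.014, 0.018, -0.06, 0, 0, 1, 0, -0.022, 0.024, -0.06, 0, 0, 1])

```text
time_s: 21.0
eef_pos: [451.8, 252.5, 62.6]
eef_rot: [-2.587, -0.094, 0.034]
wrist_force: [0.7, -1.0, -0.5]
gripper_width: 0.004
```

Request:
carry_out(targets=[0, -0.006, 0.007, 0, 0, 0, 1, 0.001, -0.014, 0.016, 0, 0, 0, 1, 0.002, -0.022, 0.026, 0, 0, 0, 1, 0.003, -0.032, 0.038, 0, 0, 0, 1, 0.004, -0.045, 0.052, 0, 0, 0, 1, 0.005, -0.06, 0.07, 0, 0, 0, 1, 0.006, -0.075, 0.09, 0, 0, 0, 1, 0.007, -0.09, 0.11, 0, 0, 0, 1, 0.008, -0.1, 0.13, 0, 0, 0, 1, 0.008, -0.1, 0.13, 0, 0, 0, 1])

```text
time_s: 22.0
eef_pos: [460.9, 152.5, 194.6]
eef_rot: [-2.587, -0.095, 0.029]
wrist_force: [0.6, 0.7, 0.8]
gripper_width: 0.005
```

```bash
python3 -c "
from pl import *
rel(([640,160,180],tool([0,0,-1],[.96,-.28,0])),([640,160,180],tool([0,0,-1],[.28,.96,0]))); crops('inside'); plate(8,260)"
```

```text
q [ 0.13  0.49 -0.14  2.05 -0.71  0.79  0.64] pos [460.9 152.5 194.6] w 0.005 F [0.6 0.7 0.8]
shift mm [179.1   7.5 -14.6] turn [-0.553  0.057 -0.348]
shift mm [179.1   7.5 -14.6] turn [-0.456 -0.371  1.181]
top few
scene few
```

View pics/inside.png

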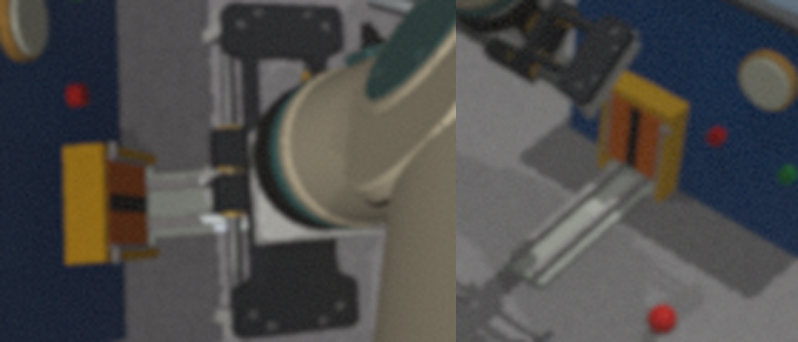

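Picture: both flaps are shut (125,200) and the plate is gone from the front. On to the valve.

Request:
carry_out(targets=[0.019, -0.003, 0, -0.055, 0.006, -0.035, 1, 0.038, -0.006, 0, -0.11, 0.011, -0.07, 1, 0.057, -0.009, 0, -0.166, 0.017, -0.104, 1, 0.076, -0.012, 0, -0.221, 0.023, -0.139, 1, 0.095, -0.015, 0, -0.277, 0.029, -0.174, 1, 0.114, -0.018, 0, -0.332, 0.034, -0.209, 1, 0.133, -0.021, 0, -0.387, 0.04, -0.244, 1, 0.152, -0.024, 0, -0.442, 0.046, -0.278, 1, 0.171, -0.027, 0, -0.498, 0.051, -0.313, 1, 0.19, -0.03, 0, -0.553, 0.057, -0.348, 1])

```text
time_s: 23.2
eef_pos: [648.7, 125.0, 190.6]
eef_rot: [3.109, -0.445, -0.012]
wrist_force: [-0.2, -1.0, -0.7]
gripper_width: 0.007
```

```bash
python3 -c "
from pl import *
V=tool([0,0,-1],[.96,-.28,0]); rel(([651.5,118,86],V),([625,29,86],V))
im=cam('top'); cv2.imwrite('pics/roof.png',cv2.resize(im['frame'][140:340,0:270],(780,578),interpolation=cv2.INTER_CUBIC))"
```

```text
q [-0.41  0.68  0.32  1.5  -0.24  1.01 -0.31] pos [648.7 125.  190.6] w 0.007 F [-0.2 -1.  -0.7]
shift mm [   2.8   -7.  -104.6] turn [ 0.    -0.008  0.001]
shift mm [ -23.7  -96.  -104.6] turn [ 0.    -0.008  0.001]
```

View pics/roof.png

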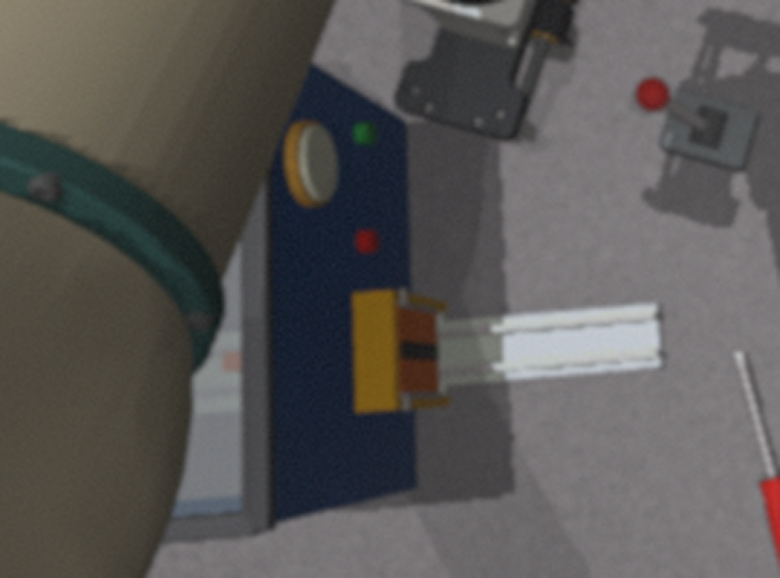

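The plate shows through the roof at (232,360), inside the channel, and the flaps are shut. Now descending behind the knob.

Request:
carry_out(targets=[0, 0, -0.005, 0, -0.008, 0, 1, 0.001, -0.001, -0.015, 0, -0.008, 0, 1, 0.001, -0.002, -0.03, 0, -0.008, 0, 1, 0.001, -0.003, -0.045, 0, -0.008, 0, 1, 0.001, -0.004, -0.06, 0, -0.008, 0, 1, 0.001, -0.004, -0.075, 0, -0.008, 0, 1, 0.001, -0.004, -0.09, 0, -0.008, 0, 1, 0.001, -0.004, -0.1, 0, -0.008, 0, 1, 0.001, -0.004, -0.104, 0, -0.008, 0, 1, 0.001, -0.004, -0.104, 0, -0.008, 0, 1])

```text
time_s: 24.25
eef_pos: [649.8, 120.0, 87.4]
eef_rot: [-3.107, 0.445, -0.003]
wrist_force: [-0.9, 0.3, 0.1]
gripper_width: 0.006
```

```bash
python3 -c "
from pl import *
V=tool([0,0,-1],[.96,-.28,0]); rel(([651.5,118,86],V),([625,29,86],V))"
```

```text
q [-0.38  0.79  0.28  1.59 -0.28  0.79 -0.27] pos [649.8 120.   87.4] w 0.006 F [-0.9  0.3  0.1]
shift mm [ 1.7 -2.  -1.4] turn [-0.002  0.002  0.001]
shift mm [-24.8 -91.   -1.4] turn [-0.002  0.002  0.001]
```

Push over in 10 rows, about 9 mm each.

Request:
carry_out(targets=[-0.002, -0.009, 0, 0, 0, 0, 1, -0.005, -0.018, 0, 0, 0, 0, 1, -0.007, -0.027, 0, 0, 0, 0, 1, -0.01, -0.036, 0, 0, 0, 0, 1, -0.012, -0.045, 0, 0, 0, 0, 1, -0.015, -0.054, 0, 0, 0, 0, 1, -0.017, -0.063, 0, 0, 0, 0, 1, -0.02, -0.072, 0, 0, 0, 0, 1, -0.022, -0.081, 0, 0, 0, 0, 1, -0.025, -0.089, 0, 0, 0, 0, 1])

```text
time_s: 25.25
eef_pos: [624.8, 30.1, 87.8]
eef_rot: [-3.107, 0.446, -0.004]
wrist_force: [0.6, 3.4, 0.8]
gripper_width: 0.004
```

```bash
cat > knob.py <<'E'
from pl import *
def knob():
    for n in('top','scene'):
        im=cam(n);W=cloud(im);h=cv2.cvtColor(im['frame'],cv2.COLOR_BGR2HSV).astype(int)
        m=((h[...,0]<8)|(h[...,0]>172))&(h[...,1]>140)&(h[...,2]>70)&(abs(W[...,0]-630)<50)&(W[...,1]>-40)&(W[...,1]<130)&(W[...,2]>60)
        P=W[m]; print(n,len(P),P.mean(0).round(1) if len(P) else '')
E
python3 -c "
from knob import *
rel(([625,29,86],tool([0,0,-1],[.96,-.28,0]))); knob()"
```

```text
q [-0.25  0.75  0.26  1.7  -0.27  0.73 -0.13] pos [624.8  30.1  87.8] w 0.004 F [0.6 3.4 0.8]
shift mm [ 0.2 -1.1 -1.8] turn [-0.002  0.003  0.001]
top 59 [614.8   5.3 105.2]
scene 57 [624.7   4.4 101.8]
```

Request:
carry_out(targets=[0, -0.001, 0, 0, 0, 0, 1, -0.001, -0.002, 0, 0, 0, 0, 1, -0.001, -0.003, 0, 0, 0, 0, 1, -0.001, -0.004, 0, 0, 0, 0, 1, -0.001, -0.005, 0, 0, 0, 0, 1, -0.001, -0.005, 0, 0, 0, 0, 1, -0.001, -0.005, 0, 0, 0, 0, 1, -0.001, -0.005, 0, 0, 0, 0, 1, -0.001, -0.005, 0, 0, 0, 0, 1, -0.001, -0.005, 0, 0, 0, 0, 1])

```text
time_s: 26.35
eef_pos: [624.7, 30.0, 88.1]
eef_rot: [-3.104, 0.44, -0.005]
wrist_force: [1.4, 7.9, -1.6]
gripper_width: 0.006
```

Request:
carry_out(targets=[0.003, 0.01, 0, 0, 0, 0, 1, 0.006, 0.025, 0, 0, 0, 0, 1, 0.01, 0.04, 0.01, 0, 0, 0, 1, 0.012, 0.05, 0.025, 0, 0, 0, 1, 0.012, 0.06, 0.05, 0, 0, 0, 1, 0, 0.06, 0.08, 0, 0, 0, 1, -0.03, 0.06, 0.11, 0, 0, 0, 1, -0.06, 0.06, 0.13, 0, 0, 0, 1, -0.09, 0.06, 0.14, 0, 0, 0, 1, -0.09, 0.06, 0.14, 0, 0, 0, 1])

```text
time_s: 27.35
eef_pos: [531.7, 86.9, 230.5]
eef_rot: [-3.106, 0.443, -0.005]
wrist_force: [1.1, 0.4, -0.6]
gripper_width: 0.003
```

```bash
python3 -c "
from knob import *
rel(); knob()
s=cam('scene')['frame'];t=cam('top')['frame']
cv2.imwrite('pics/end.png',cv2.resize(np.hstack([s,t]),(798,300),interpolation=cv2.INTER_AREA))"
```

```text
q [-0.45  0.46  0.35  1.81 -0.2   0.91 -0.3 ] pos [531.7  86.9 230.5] w 0.003 F [ 1.1  0.4 -0.6]
top 84 [617.4   8.1 102.8]
scene 57 [624.2   4.6 101.6]
```

View pics/end.png

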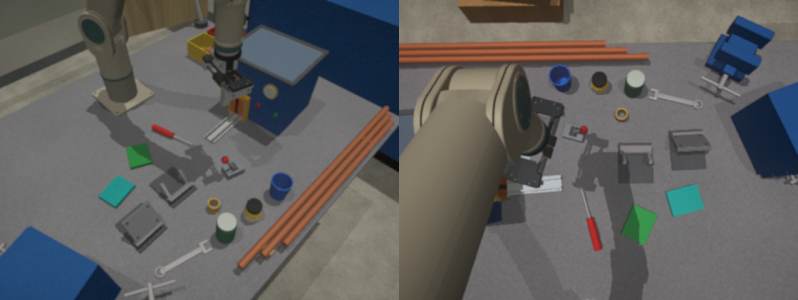

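The lever is over against its stop: the force rose with no further motion, and the bench items are in place. I'll move clear and check the plate through the roof.

Request:
carry_out(targets=[0, -0.02, 0, 0, 0, 0, 1, 0, -0.05, 0, 0, 0, 0, 1, 0, -0.08, 0, 0, 0, 0, 1, 0, -0.11, 0, 0, 0, 0, 1, 0, -0.14, 0, 0, 0, 0, 1, 0, -0.17, 0, 0, 0, 0, 1, 0, -0.2, 0, 0, 0, 0, 1, 0, -0.23, 0, 0, 0, 0, 1, 0, -0.25, 0, 0, 0, 0, 1, 0, -0.25, 0, 0, 0, 0, 1])

```text
time_s: 28.55
eef_pos: [534.1, -168.3, 227.4]
eef_rot: [-3.109, 0.455, -0.004]
wrist_force: [-0.5, -0.4, -0.2]
gripper_width: 0.004
```

```bash
python3 -c "
from knob import *
rel(); knob(); crops('fin')
t=pickle.load(open('fin.pkl','rb'))[0]['frame']; cv2.imwrite('pics/fin2.png',cv2.resize(t[140:340,0:270],(780,578),interpolation=cv2.INTER_CUBIC))"
```

```text
q [ 0.02  0.49  0.36  1.76 -0.21  0.93  0.17] pos [ 534.1 -168.3  227.4] w 0.004 F [-0.5 -0.4 -0.2]
top 87 [617.2   8.4 102.5]
scene 58 [623.8   4.9 101.7]
```

View pics/fin2.png

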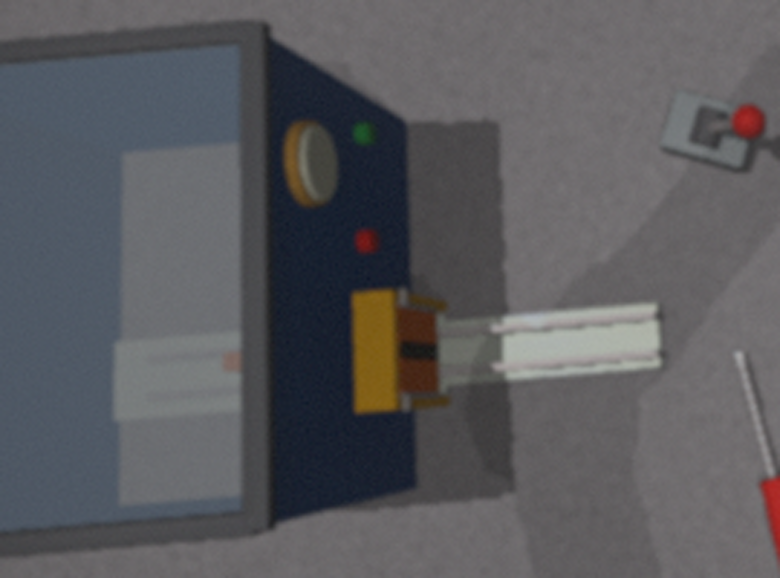

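The plate's thin top edge shows at (232,360) between the rails, so it is upright. The flaps are shut and the lever is over, with the knob at (748,122).

```bash
python3 -c "
from cell import arm
print(arm.hand_in())"
```

```text
the job is handed in; nothing more can be done
None
```

I carried out the whole task and handed it in at about 28.6 s of the 64 s allowed; the hand-in gives no verdict.

- **Plate:** I took it by its faces with the tool leaned 40° in the plate's plane, because the straight grasp along the slope was out of reach. I then stood it in the channel about 95 mm before the flaps, let go, and pushed it through with the shut fingers leaning back.
- **Valve:** I pushed the lever over until it stopped moving and the force rose to about 8 N.

**Last checks:**
- Both flaps look shut in the top camera.
- The plate's narrow top edge shows through the roof between the rails, consistent with it standing upright. Only its front end is visible there. From the push distance I estimate its rear end is 28–36 mm past the flaps, not measured directly afterwards.
- The knob is at about (620, 6) mm, near the expected end of its travel. The two cameras differ by 3–7 mm there, because each sees a different side of the ball.
- By eye, the other bench items have not moved. I did not measure them again.
- The arm is clear of everything, with the wrist force near zero.

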